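# Unplug the wide suction nozzle from its quick coupler

## Robot

A 6-joint arm with a two-finger parallel gripper is mounted at the origin on the work surface. World frame = base frame: x ahead of the robot, y to its left, z up, the work surface at z = 0. Lengths are in m, angles in rad, forces in N, time in s.
With the tool pointing down it reaches from about 0.25 to 0.725 m from the base axis. Payload 4 kg.
Tool frame: the origin (TCP) lies at the very end of the fingers, on their centre line; the grasp point (between the pads) lies bot.grasp_offset behind it (bot.grasp_offset is the distance from the TCP to the grasp point, in m); z points along the fingers, y is the direction in which the jaws open and shut (so a half turn about z gives the same grasp; the last joint's range is limited). The gripper opens to 85 mm and grips with 20 to 120 N. Pads are 22 mm wide; open, the fingers measure 114 mm over their backs; the gripper's body (76 mm by 85 mm) begins 54 mm behind the grasp point. The pads swing forward as they close: fully open they stand 13 mm farther back than shut.
Start: joints at [1.164, 0.241, 0.005, 1.335, 0, 1.571], TCP at [0.198, 0.459, 0.211] pointing down, gripper open.
Joint ranges: [-2.72, 2.72], [-1.05, 1.87], [-1.09, 1.28], [-1.99, 2.15], [-1.42, 1.44], [-3.14, 3.14]. Speed limits (rad/s): [2.79, 2.79, 3.14, 3.14, 3.14, 3.14].

## Interface

Orientations are given as a unit quaternion [x, y, z, w].
In Python, from workcell import bot gives the robot as it stands. The module is installed in compiled form; this text tells all that it offers.
- The arm moves only by the shell command python3 -m jog 'ROWS' [OPENING]. ROWS is JSON, a list that holds one entry, the list of rows, each a list of 6 numbers: the shift along the tool's x, y, z in m, then the turn, a rotation vector about the tool's x, y, z in degrees. In form: [[[dx, dy, dz, wx, wy, wz], ...]]. A call has 1 to 12 rows; each row shifts and turns the pose as measured when the row begins, along the tool's axes as they then stand; what a row does not reach is not made up. A row lasts 1/8 s, in which the tool goes at most 62.5 mm and 10.7 degrees, less where a joint would pass 70% of its speed; a pose out of reach is approached as far as the arm can. A call is refused whole if a number of a shift passes 0.0625 or a number of a turn 10.7, either way. A call with a gripper value outside its range is refused whole. OPENING is the finger opening in m, from 0 to 0.0854, set as the call begins (- or left out, the last holds). The fingers move at their own pace and stop on an object; the grip force is fixed at half the most. Time passes only in rows, so rows that do not move let the fingers close. It gives the time, the measured TCP pose, the force and the opening at its end, in the units of the state.
- bot.get_obs(): the state, without advancing time (a new reading comes with each control period).
- bot.camera(name): name is "scene" or "top"; returns a dict with "pixels" (400x640x3 uint8, red, green, blue), "fx", "fy", "cx", "cy" (pixels), "k1" (the pictures are not rectified: a ray, as slopes to the right and down, at radius r is drawn at 1 + k1 r^2 times it, then the intrinsics apply), "rvec" (rotation vector, rad) and "tvec" (3), from world to camera coordinates, as OpenCV has them. Camera axes: x right, y down, z forward; pixel columns grow to the right and rows downward; lengths in m; the calibration is good to about 2 mm. A picture is of the moment at which its call begins. There is no depth.
- bot.job_done(): hands the job in, once; it reports no verdict.
The state is a dict: "clock": time; "joint_pos": joint angles; "joint_vel": joint speeds; "tau": joint torques, N m; "eef_pos": TCP position; "tool_rot": TCP orientation; "ft_force": force on the tool from outside, world axes, zero at the start; "ft_torque": the same for the moment, N m; "grip_width": finger opening in m.
Only numpy, scipy, OpenCV 4.12 (cv2) and the standard library are available. Lean on these libraries where they do the work, as an engineer would, in place of code of your own. Each camera call takes 0.05 s, during which the arm holds its last target. There are 200 camera calls.

## Task

Of the two suction nozzles on the bench, the wide fan-mouthed one is finished with. Pull back the sprung collar of its coupler until the nozzle pops loose, draw the nozzle out of the coupler, and lay it flat in the middle of the shallow tray, keeping hold of it until it is down. Leave the slim nozzle locked in its own coupler.

Things in the scene. Friction and masses are not known exactly. Their poses are not given: they have to be found in the camera images.
- wide_collar_mid (a point): Centre of the wide nozzle's coupler collar: ribbed steel sleeve, 40 mm diameter, 32 mm long, axis level, 100 mm above bench, on a fixed stand. x = its axis: nozzle comes out to -x (towards the robot), collar pulls back to +x. Spring 2 to 4 N, travel 14 mm; from 10 mm an ejector pushes the nozzle 12 mm out, then the collar may be let go. Behind it, 18 mm clear, a 36 mm body on a post.
- wide_nozzle_mid (a point): Centre of the wide black nozzle's grip (60 mm along x, 30 mm wide, 30 mm high; 90 g), 52 mm in front of the collar's centre when plugged in. To -x a flat fan mouth 70 mm wide, 16 mm thick, ends 90 mm from here; to +x a round 18 mm shank ends 79 mm from here, 45 mm of it in the socket (1 mm play). Once ejected: up to 15 N to draw out, 35 mm more. Lying flat, this point is 15 mm above the floor.
- slim_nozzle_mid (a point): Centre of the round grip (26 mm diameter, 60 mm long along x) of the other nozzle, slim and black, tapering to a 10 mm tip 105 mm from here towards -x. It is plugged into a second coupler and stand of the same make, and must stay there.
- tray_in (a point): Centre of the inner floor of the shallow aluminium tray fixed on the bench; the floor is 4 mm above the bench. Inside 252 mm along x by 192 mm along y; walls rise 18 mm above the floor.
Mind the look-alikes: they are no part of the job. Of the things like the part that bears wide_nozzle_mid, leave any that is brown or turquoise; of the rest the smaller one is meant.

How it is judged:
On the way, in this order (a step that is already met when the one before it is completed fails the run):
1. the wide nozzle's collar is pulled back (distance of wide_collar_mid from where it was at the start of the episode above 0.005 m).
2. the wide nozzle is drawn right out of its coupler, held in the fingers (distance between wide_nozzle_mid and wide_collar_mid above 0.105 m and contact force between the fingers and wide_nozzle above 0.5 N), for 0.1 s.
3. it is lowered to the tray's floor (within about 20 mm) while still held (horizontal distance between wide_nozzle_mid and tray_in below 0.07 m and z of wide_nozzle_mid in the frame of tray_in below 0.037 m and contact force between the fingers and wide_nozzle above 0.5 N), for 0.1 s.
At the end, for the whole second after the job is handed in: The wide nozzle lies at rest, flat (within 10 degrees) on the tray's floor, its grip's centre within 60 mm of the middle of the tray; the slim nozzle is still locked in its coupler, within 6 mm of where it was (horizontal distance between wide_nozzle_mid and tray_in below 0.06 m and z of wide_nozzle_mid in the frame of tray_in below 0.022 m and angle between wide_nozzle_mid's own x axis and vertical between 1.4 and 1.74 rad and linear speed of wide_nozzle below 0.02 m/s and distance of slim_nozzle_mid from where it was at the start of the episode below 0.006 m); the robot touches nothing.
It fails at once if the slim nozzle is moved (over 6 mm) or released (distance of slim_nozzle_mid from where it was at the start of the episode above 0.006 m).
It also fails if it takes over 48 s, if anything falls off the work surface, if the arm or the gripper's body presses on something with over 40 N, if the wrist force passes 120 N, or if a joint passes its speed limit or range.

## Working session

There is one attempt and no reset: what is moved stays moved. The work goes in short steps, Python scripts to look and compute and a shell command to move; the robot and the scene stay as the last step left them, time stands still between calls to the robot, and variables do not carry over. Pictures are saved under pics/ and viewed, on a budget of 10 in all, crops included, one or two more only if the job needs it, and the job is handed in when it is done.

```bash
mkdir -p pics; cat > h.py <<'E'
import numpy as np, cv2
from scipy.spatial.transform import Rotation as R
from workcell import bot
def snap(name,fn,crop=None,scale=1):
    c=bot.camera(name); im=c["pixels"][:,:,::-1].copy()
    cv2.imwrite('last_%s.png'%name,im)
    if crop: x0,y0,x1,y1=crop; im=im[y0:y1,x0:x1]
    if scale!=1: im=cv2.resize(im,None,fx=scale,fy=scale,interpolation=cv2.INTER_CUBIC)
    cv2.imwrite('pics/'+fn,im); np.save('cal_%s.npy'%name,{k:v for k,v in c.items() if k!="pixels"},allow_pickle=True); return c
def cal(name): return np.load('cal_%s.npy'%name,allow_pickle=True).item()
def KD(c): return np.array([[c["fx"],0,c["cx"]],[0,c["fy"],c["cy"]],[0,0,1.]]),np.array([c["k1"],0,0,0,0.])
def ray(c,uv):
    K,D=KD(c); p=cv2.undistortPoints(np.array([[uv]],float),K,D)[0,0]
    Rm=R.from_rotvec(np.ravel(c["rvec"])).as_matrix(); t=np.ravel(c["tvec"])
    return -Rm.T@t, Rm.T@np.array([p[0],p[1],1.])
def at_z(c,uv,z):
    o,d=ray(c,uv); return o+d*(z-o[2])/d[2]
def tri(c1,uv1,c2,uv2):
    o1,d1=ray(c1,uv1);o2,d2=ray(c2,uv2)
    s=np.linalg.lstsq(np.c_[d1,-d2],o2-o1,rcond=None)[0]
    a,b=o1+s[0]*d1,o2+s[1]*d2; return (a+b)/2,np.linalg.norm(a-b)
def proj(c,P):
    K,D=KD(c); return cv2.projectPoints(np.array(P,float).reshape(-1,1,3),np.ravel(c["rvec"]).astype(float),np.ravel(c["tvec"]).astype(float),K,D)[0][:,0]
E
python3 - <<'E'
from h import *
for n in("scene","top"):
    c=snap(n,n+"0.png"); print(n,{k:np.round(v,3) for k,v in c.items() if k!="pixels"}, ray(c,(320,200)))
o=bot.get_obs();print(o,bot.grasp_offset)
E
```

```text
scene {'fx': np.float64(477.716), 'fy': np.float64(477.716), 'cx': np.float64(319.684), 'cy': np.float64(198.816), 'k1': np.float64(-0.137), 'rvec': array([ 1.706,  1.61 , -0.785]), 'tvec': array([-0.147, -0.268,  2.019])} (array([1.77434929, 0.0204954 , 1.01043601]), array([-0.79236406,  0.05912686, -0.60718185]))
top {'fx': np.float64(425.409), 'fy': np.float64(425.409), 'cx': np.float64(324.31), 'cy': np.float64(204.011), 'k1': np.float64(0.028), 'rvec': array([ 2.132, -2.188,  0.118]), 'tvec': array([0.133, 0.564, 1.177])} (array([0.4298239 , 0.11362419, 1.23462514]), array([ 0.12356518,  0.01374317, -0.99233779]))
{'clock': 0.1, 'joint_pos': array([ 1.16399796e+00,  2.41357834e-01,  3.85367780e-03,  1.33520739e+00,
       -1.61530076e-05,  1.57081043e+00]), 'joint_vel': array([1.43163169e-03, 6.51038531e-05, 3.13203460e-03, 9.39131667e-04,
       6.91131841e-04, 1.24345853e-04]), 'tau': array([-1.85066597e-05, -3.73137832e+01,  2.53009754e+01,  1.08343808e-02,
        2.61700200e-05,  1.25293482e-05]), 'eef_pos': array([0.19759864, 0.45863315, 0.20998992]), 'tool_rot': array([ 2.02006410e-01,  9.79383731e-01, -9.39502609e-04, -1.85520287e-04]), 'ft_force': array([ 0.31400872, -0.05886887,  0.02543484]), 'ft_torque': array([-0.00921887, -0.04742337,  0.04280311]), 'grip_width': 0.08552040130060579} 0.0187
```

View pics/scene0.png

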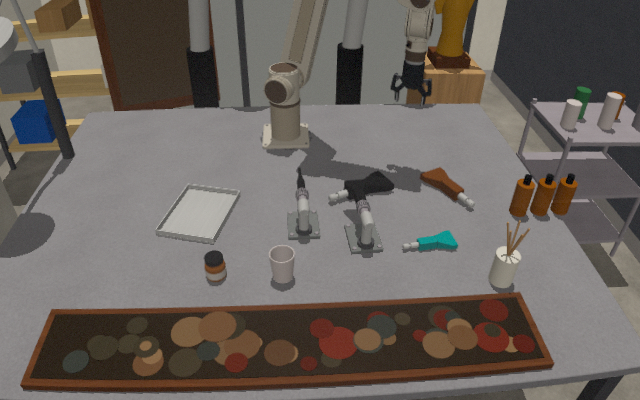

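View pics/top0.png

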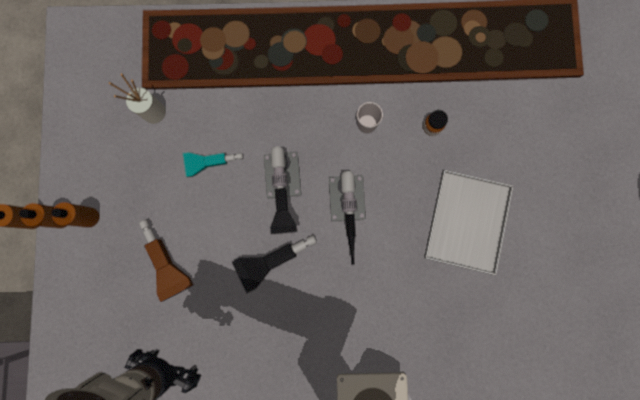

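```bash
python3 - <<'E'
import cv2,numpy as np
a=cv2.imread('last_top.png')[135:275,220:380]; b=cv2.imread('last_scene.png')[160:260,280:400]
a=cv2.resize(a,(640,560),interpolation=cv2.INTER_CUBIC); 
cv2.imwrite('pics/ctop.png',a)
cv2.imwrite('pics/cscene.png',cv2.resize(b,None,fx=6,fy=6,interpolation=cv2.INTER_CUBIC))
E
```

```text
(no output)
```

View pics/ctop.png

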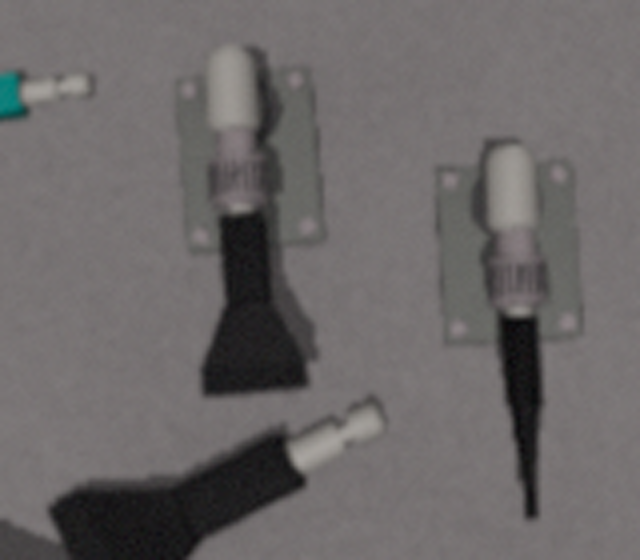

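View pics/cscene.png

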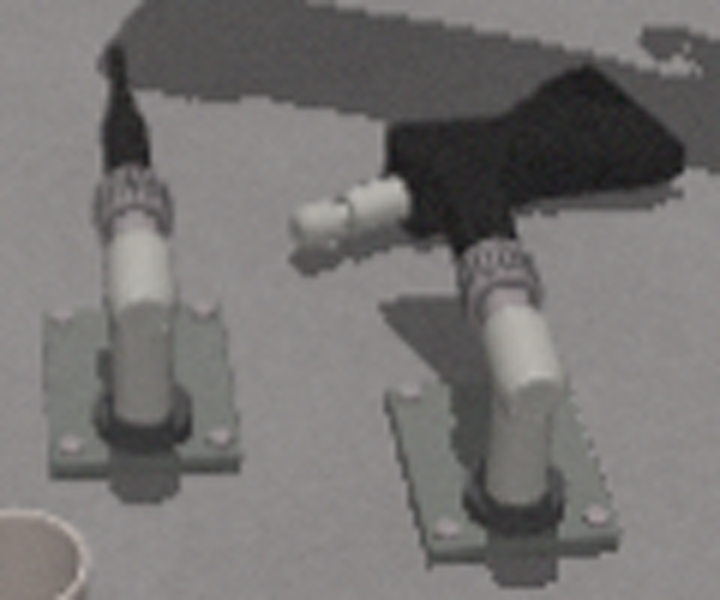

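Scene (crops): the wide black nozzle plugged in its coupler is at top px (282,199), with its collar at (280,181). Look-alikes:
- Loose larger black fan at (268,265).
- Brown one at (165,265).
- Turquoise one at (210,162).
- Slim nozzle, in the second coupler, at (350,215).

The plugged black one is the smaller of the two black fans, so I choose that. The tray is at (470,222).

```bash
python3 - <<'E'
from h import *
t=cal('top');s=cal('scene')
T=lambda x,y:(220+x/4-.4,135+y/4-.4); S=lambda x,y:(280+x/6-.4,160+y/6-.4)
P={}
for n,uv in dict(collar=T(238.5,186),grip=T(246,257),mouth=T(255,388),bodyback=T(232,48),slimcol=T(518,285)).items():
    P[n]=at_z(t,uv,.1); print(n,np.round(P[n],4))
print('tri collar',tri(t,T(238.5,186),s,S(498,280)))
print('grip-collar',np.linalg.norm(P['grip']-P['collar']),'mouth-grip',np.linalg.norm(P['grip']-P['mouth']))
d=P['collar']-P['mouth'];print('axis yaw deg',np.degrees(np.arctan2(d[1],d[0])), 'plate',)
for a,b in(((189,90),(199,236)),((296,80),(308,226)),((189,90),(296,80)),((199,236),(308,226))):
    v=at_z(t,T(*a),.006)-at_z(t,T(*b),.006);print(np.degrees(np.arctan2(v[1],v[0])))
tr=[at_z(t,u,.022) for u in((444,171),(512,185),(496,273),(427,258))]
c=np.mean(tr,0);print('tray',c,[np.linalg.norm(tr[i]-tr[i-1]) for i in range(4)],np.degrees(np.arctan2(*(tr[0]-tr[3])[1::-1])))
o=bot.get_obs();m=R.from_quat(o['tool_rot']).as_matrix();print(np.round(m,3))
print('yaw of tool x',np.degrees(np.arctan2(m[1,0],m[0,0])))
E
```

```text
collar [0.6254 0.2383 0.1   ]
grip [0.5769 0.2339 0.1   ]
mouth [0.4888 0.229  0.1   ]
bodyback [0.7208 0.2414 0.1   ]
slimcol [0.5533 0.0517 0.1   ]
tri collar (array([0.62532863, 0.23840646, 0.10063775]), np.float64(0.00044609344453533237))
grip-collar 0.048673525354381526 mouth-grip 0.08827862875098985
axis yaw deg 3.8573709728452603 plate
3.250585483598911
3.618261063258212
93.95280898976632
93.80868666369793
tray [ 0.50903824 -0.29303396  0.022     ] [np.float64(0.2549994628402958), np.float64(0.19610676912066055), np.float64(0.2551725193644285), np.float64(0.1948917582284905)] -14.046489797123344
[[-0.918  0.396 -0.001]
 [ 0.396  0.918 -0.002]
 [-0.    -0.002 -1.   ]]
yaw of tool x 156.6913640873979
```

```bash
cat > rem.py <<'E'
# rem.py x y z yaw_of_tool_x : remaining shift in tool axes (mm) and turn (deg)
import sys; from h import *
x,y,z,yaw=map(float,sys.argv[1:5]); o=bot.get_obs()
r=R.from_quat(o['tool_rot']); a=np.radians(yaw)
w=np.array([[np.cos(a),np.sin(a),0],[np.sin(a),-np.cos(a),0],[0,0,-1]]).T
w=np.c_[[np.cos(a),np.sin(a),0],[np.sin(a),-np.cos(a),0],[0,0,-1]]
print('clock',o['clock'],'shift mm',np.round(1000*r.inv().apply(np.array([x,y,z])-o['eef_pos']),1),'turn',np.round((r.inv()*R.from_matrix(w)).as_rotvec(degrees=True),1),'F',np.round(o['ft_force'],1),'w',round(o['grip_width'],4),'q',np.round(o['joint_pos'],2),'p',np.round(o['eef_pos'],4))
E
python3 -m jog '[[[0,0,0,0,0,-9],[0,0,0,0,0,-9],[0,0,0,0,0,-9]]]' 0.065; python3 rem.py 0.6254 0.2385 0.17 183.7
```

```text
clock: 0.48
eef_pos: [0.1971, 0.4575, 0.2083]
tool_rot: [-0.04, 0.999, -0.003, -0.001]
ft_force: [-0.2, -0.9, 0.1]
grip_width: 0.0653
clock 0.475 shift mm [-409.7 -252.1   38.5] turn [-0.3 -0.2  0.8] F [-0.2 -0.9  0.1] w 0.0653 q [ 1.16  0.24  0.    1.34 -0.    1.08] p [0.1971 0.4575 0.2083]
```

```bash
python3 -m jog '[[[-0.04,-0.025,0,0,0,0],[-0.04,-0.025,0,0,0,0],[-0.04,-0.025,0,0,0,0],[-0.04,-0.025,0,0,0,0],[-0.04,-0.025,0,0,0,0],[-0.04,-0.025,0,0,0,0],[-0.04,-0.025,0,0,0,0],[-0.04,-0.025,0,0,0,0],[-0.04,-0.025,0,0,0,0],[-0.04,-0.025,0,0,0,0]]]'; python3 rem.py 0.6254 0.2385 0.17 183.7
```

```text
clock: 1.72
eef_pos: [0.6243, 0.236, 0.2019]
tool_rot: [-0.045, 0.999, -0.005, -0.006]
ft_force: [0.6, -0.1, 0.4]
grip_width: 0.0649
clock 1.725 shift mm [-1.7  2.7 31.9] turn [-0.5 -0.7  1.4] F [ 0.6 -0.1  0.4] w 0.0649 q [ 0.36  0.61  0.54  1.52 -0.01  0.27] p [0.6243 0.236  0.2019]
```

```bash
python3 -m jog '[[[-0.001,0.003,0.03,0,0,1],[0,0,0.03,0,0,0],[0,0,0.03,0,0,0],[0,0,0.022,0,0,0],[0,0,0.005,0,0,0],[0,0,0,0,0,0]]]'; python3 rem.py 0.6254 0.2385 0.082 183.7
python3 -c "
from h import *
snap('scene','s1.png',(300,110,440,260),4)"
```

```text
clock: 2.48
eef_pos: [0.6263, 0.2334, 0.0764]
tool_rot: [-0.032, 0.999, -0.006, -0.008]
ft_force: [-0.7, -0.3, 0.7]
grip_width: 0.0653
clock 2.475 shift mm [ 0.7  5.1 -5.6] turn [-0.6 -1.  -0. ] F [-0.7 -0.3  0.7] w 0.0653 q [ 0.36  0.67  0.32  1.24 -0.01  0.3 ] p [0.6263 0.2334 0.0764]
```

View pics/s1.png

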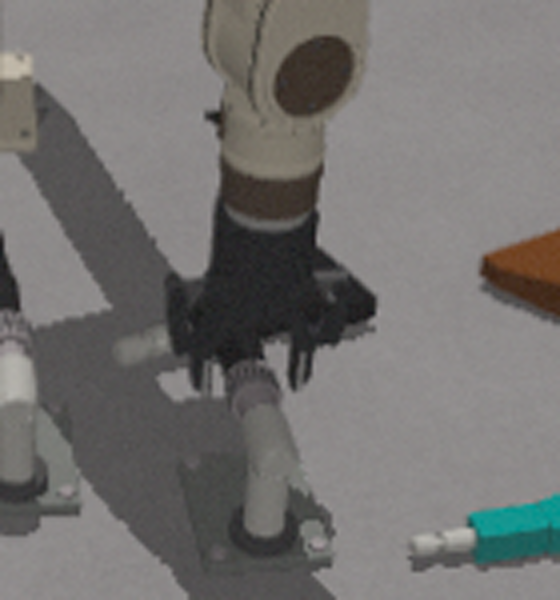

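The picture shows the open fingers either side of the collar, left tip about crop (205,390), right about (300,385), and the collar about (250,390). I'll check this against the projected points.

```bash
python3 - <<'E'
from h import *
s=cal('scene');o=bot.get_obs();m=R.from_quat(o['tool_rot']).as_matrix();p=o['eef_pos'];print(p)
pts=[p,p+m[:,1]*.035,p-m[:,1]*.035,[.6254,.2385,.1],[.6414,.2395,.1],[.6094,.2375,.1]]
print((proj(s,pts)-[300,110])*4+1.5)
print(np.linalg.inv(np.eye(1)))
E
python3 -m jog '[[[0,0.005,-0.005,0,0,0],[0,0,0,0,0,0]]]'; python3 rem.py 0.6254 0.2385 0.082 183.7
```

```text
[0.62647396 0.2334105  0.07674765]
[[243.42089746 411.77647104]
 [287.2172719  408.94911648]
 [199.31359336 414.61419632]
 [251.68904521 387.28947398]
 [255.79864516 400.1298128 ]
 [247.64629571 374.66477779]]
[[1.]]
clock: 2.78
eef_pos: [0.6277, 0.2396, 0.0846]
tool_rot: [-0.032, 0.999, -0.005, -0.006]
ft_force: [0.0, -0.5, -0.6]
grip_width: 0.0649
clock 2.775 shift mm [ 2.3 -0.9  2.6] turn [-0.6 -0.7 -0. ] F [ 0.  -0.5 -0.6] w 0.0649 q [ 0.37  0.67  0.34  1.26 -0.01  0.3 ] p [0.6277 0.2396 0.0846]
```

```bash
python3 -m jog '[[[0.003,-0.001,0.005,0,0,0],[0,0,0,0,0,0]]]'; python3 -m jog '[[[0,0,0,0,0,0],[0,0,0,0,0,0],[0,0,0,0,0,0],[0,0,0,0,0,0]]]' 0.03; python3 rem.py 0.6254 0.2385 0.082 183.7
python3 -c "
from h import *
snap('scene','s2.png',(300,110,440,260),4)"
```

```text
clock: 3.02
eef_pos: [0.625, 0.2387, 0.0805]
tool_rot: [-0.032, 0.999, -0.005, -0.005]
ft_force: [0.4, 0.5, -0.2]
grip_width: 0.0649
clock: 3.52
eef_pos: [0.625, 0.2368, 0.0814]
tool_rot: [-0.032, 0.999, -0.006, -0.005]
ft_force: [0.1, -1.1, 1.3]
grip_width: 0.0357
clock 3.525 shift mm [-0.5  1.7 -0.7] turn [-0.7 -0.6 -0.1] F [ 0.1 -1.1  1.3] w 0.0357 q [ 0.37  0.66  0.32  1.24 -0.01  0.3 ] p [0.625  0.2368 0.0814]
```

View pics/s2.png

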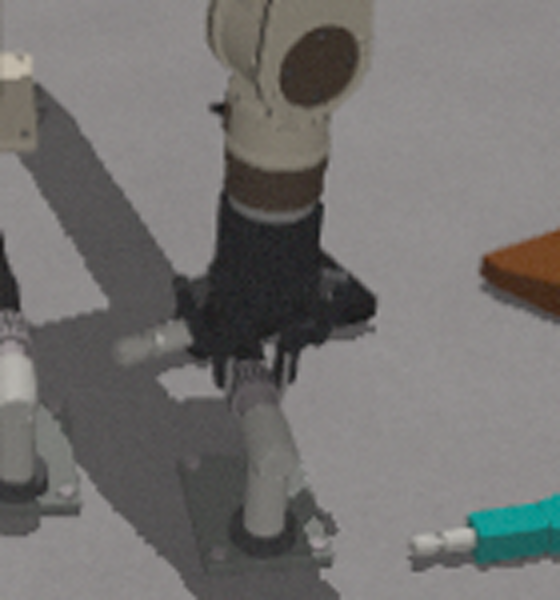

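```bash
python3 -m jog '[[[0,0,0,0,0,0],[0,0,0,0,0,0]]]'; python3 - <<'E'
from h import *
s=cal('scene');o=bot.get_obs();m=R.from_quat(o['tool_rot']).as_matrix();p=o['eef_pos']
# project gripper landmarks: flange/body: body begins 54 mm behind grasp point
for d in(0,.0187,.0727,.12,.2): print(d,(proj(s,[p-m[:,2]*d, p-m[:,2]*d+m[:,1]*.0425,p-m[:,2]*d-m[:,1]*.0425])-[300,110]).round(1).tolist()*1, end='\n')
print(((proj(s,[p])-[300,110])*4+1.5))
E
```

```text
clock: 3.82
eef_pos: [0.625, 0.2368, 0.0813]
tool_rot: [-0.032, 0.999, -0.006, -0.005]
ft_force: [0.5, -1.0, 1.8]
grip_width: 0.0359
0 [[61.6, 101.1], [74.9, 100.3], [48.2, 101.9]]
0.0187 [[62.1, 96.4], [75.5, 95.6], [48.6, 97.2]]
0.0727 [[63.5, 82.5], [77.2, 81.7], [49.7, 83.3]]
0.12 [[64.8, 69.7], [78.8, 69.0], [50.7, 70.5]]
0.2 [[67.1, 47.0], [81.5, 46.3], [52.5, 47.7]]
[[247.89206864 405.90067036]]
```

```bash
python3 -m jog '[[[0,0,0,0,0,0],[0,0,0,0,0,0],[0,0,0.008,0,0,0],[0,0.002,0.003,0,0,0]]]' 0.06;  python3 -m jog '[[[0,0,0,0,0,0],[0,0,0,0,0,0],[0,0,0,0,0,0],[0,0,0,0,0,0],[0,0,0,0,0,0]]]' 0.03; python3 rem.py 0.6254 0.2385 0.082 183.7
python3 -c "
from h import *
snap('scene','s3.png',(330,175,390,225),12)"
```

```text
clock: 4.32
eef_pos: [0.6248, 0.2397, 0.0691]
tool_rot: [-0.032, 0.999, -0.005, -0.005]
ft_force: [-0.2, 1.6, 0.1]
grip_width: 0.0602
clock: 4.95
eef_pos: [0.6249, 0.2365, 0.0697]
tool_rot: [-0.031, 0.999, -0.009, -0.005]
ft_force: [-1.0, -1.0, 1.6]
grip_width: 0.0385
clock 4.95 shift mm [ -0.5   1.8 -12.3] turn [-1.  -0.6 -0.1] F [-1.  -1.   1.6] w 0.0385 q [ 0.37  0.67  0.3   1.22 -0.01  0.31] p [0.6249 0.2365 0.0697]
```

View pics/s3.png

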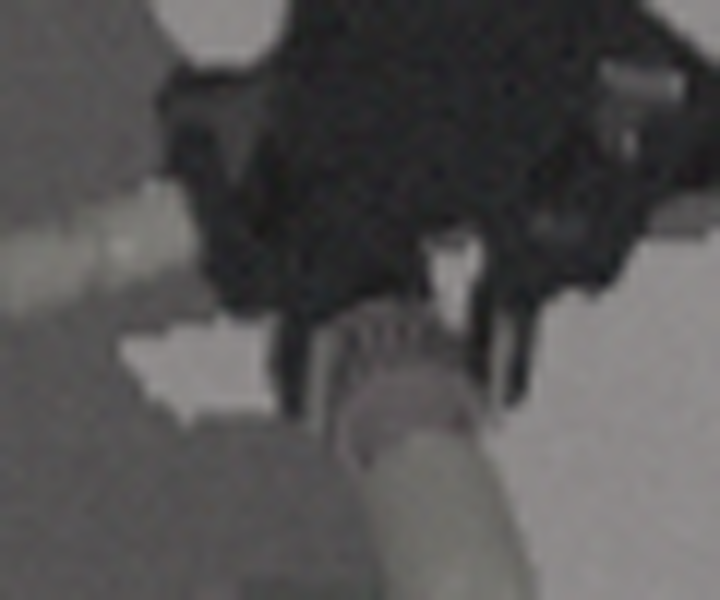

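The picture shows both pads straddling the ribbed collar (crop tips at about (320,430) and (500,400)). Next I pull back.

```bash
python3 -m jog '[[[-0.005,0,0,0,0,0],[-0.005,0,0,0,0,0],[-0.005,0,0,0,0,0],[0,0,0,0,0,0]]]'; python3 rem.py 0.6254 0.2385 0.082 183.7
python3 -c "
from h import *
snap('top','t1.png',(230,130,340,240),5)"
```

```text
clock: 5.5
eef_pos: [0.6384, 0.2373, 0.0697]
tool_rot: [-0.032, 0.999, -0.009, -0.007]
ft_force: [-3.7, -1.5, 4.5]
grip_width: 0.0383
clock 5.5 shift mm [ 13.1   1.8 -12.2] turn [-1.  -0.8 -0.1] F [-3.7 -1.5  4.5] w 0.0383 q [ 0.36  0.7   0.36  1.25 -0.01  0.3 ] p [0.6384 0.2373 0.0697]
```

View pics/t1.png

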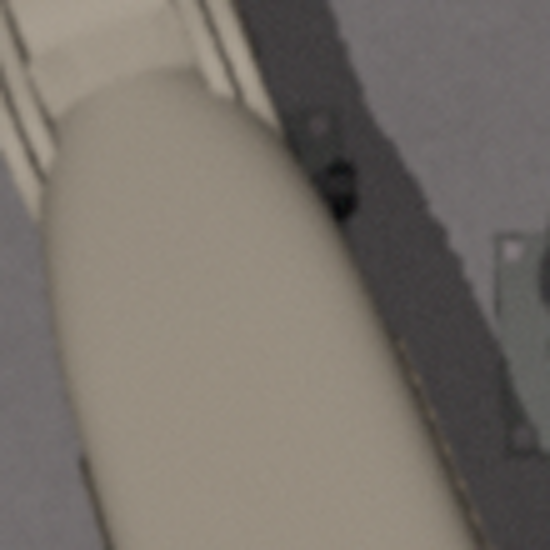

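Collar came back 13.5 mm with −3.7 N spring force. (The picture shows only the arm covering the coupler.) I'll open and slide to the nozzle grip.

```bash
python3 -m jog '[[[0,0,0,0,0,0],[0,0,0,0,0,0],[0,0,-0.009,0,0,0],[0.01,0,-0.008,0,0,0],[0.03,0,0,0,0,0],[0.03,0,0,0,0,0],[0.007,0,0,0,0,0],[0,0,0,0,0,0]]]' 0.065; python3 rem.py 0.5615 0.2335 0.088 183.7
python3 -c "
from h import *
snap('scene','s4.png',(320,165,390,225),10)"
```

```text
clock: 6.55
eef_pos: [0.5625, 0.2348, 0.0913]
tool_rot: [-0.032, 0.999, -0.007, -0.002]
ft_force: [0.3, -0.3, 0.2]
grip_width: 0.0648
clock 6.55 shift mm [ 1.1 -1.2  3.3] turn [-0.8 -0.3 -0.1] F [ 0.3 -0.3  0.2] w 0.0648 q [ 0.4   0.53  0.12  1.17 -0.01  0.34] p [0.5625 0.2348 0.0913]
```

View pics/s4.png

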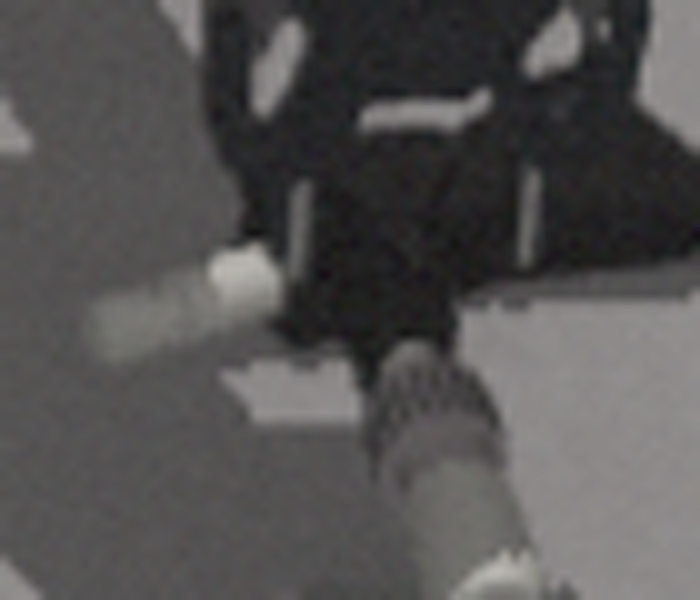

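The picture shows the fingers astride the nozzle grip, light pad strips at crop (300,230) and (530,220). A light patch of shank shows in front of the collar at (410,350), which is consistent with ejection. Next: grip.

```bash
python3 -m jog '[[[0.001,-0.001,0.004,0.8,0.3,0],[0,0,0,0,0,0]]]'; python3 -m jog '[[[0,0,0,0,0,0],[0,0,0,0,0,0],[0,0,0,0,0,0],[0,0,0,0,0,0],[0,0,0,0,0,0],[0,0,0,0,0,0]]]' 0.015; python3 rem.py 0.5615 0.2335 0.088 183.7
```

```text
clock: 6.85
eef_pos: [0.5635, 0.2338, 0.087]
tool_rot: [-0.031, 0.999, -0.014, -0.004]
ft_force: [-1.2, 0.1, -0.1]
grip_width: 0.0651
clock: 7.6
eef_pos: [0.5641, 0.2336, 0.0867]
tool_rot: [-0.031, 0.999, -0.014, -0.004]
ft_force: [-0.5, -0.4, -0.1]
grip_width: 0.0278
clock 7.6 shift mm [ 2.6  0.  -1.3] turn [-1.6 -0.5 -0.2] F [-0.5 -0.4 -0.1] w 0.0278 q [ 0.4   0.55  0.13  1.17 -0.02  0.34] p [0.5641 0.2336 0.0867]
```

```bash
python3 -m jog '[[[0.008,0,0,0,0,0],[0.008,0,0,0,0,0],[0.008,0,0,0,0,0],[0.008,0,0,0,0,0]]]'; python3 -m jog '[[[0.008,0,0,0,0,0],[0.008,0,0,0,0,0],[0.01,0,0,0,0,0],[0.01,0,0,0,0,0],[0.01,0,0,0,0,0]]]'; python3 rem.py 0.4 0.2335 0.088 183.7
```

```text
clock: 8.1
eef_pos: [0.5332, 0.2317, 0.0863]
tool_rot: [-0.031, 0.999, -0.014, -0.002]
ft_force: [0.5, 0.1, -1.2]
grip_width: 0.028
clock: 8.72
eef_pos: [0.4834, 0.2287, 0.0866]
tool_rot: [-0.031, 0.999, -0.014, -0.002]
ft_force: [0.1, 0.4, -0.6]
grip_width: 0.0281
clock 8.725 shift mm [83.   9.9 -1.2] turn [-1.6 -0.3 -0.2] F [ 0.1  0.4 -0.6] w 0.0281 q [ 0.46  0.41 -0.1   1.08 -0.02  0.39] p [0.4834 0.2287 0.0866]
```

```bash
python3 -m jog '[[[0,0,-0.03,0.8,0,0],[0,0,-0.03,0.8,0,0],[0,0,-0.03,0,0,0],[0,0,-0.03,0,0,0],[0,0,-0.02,0,0,0],[0,0,0,0,0,0]]]'; python3 rem.py 0.509 -0.293 0.2 183.7
python3 -c "
from h import *
snap('scene','s5.png',(280,90,400,190),6)"
```

```text
clock: 9.48
eef_pos: [0.4797, 0.235, 0.23]
tool_rot: [-0.031, 0.999, -0.029, -0.003]
ft_force: [0.0, 0.2, -1.4]
grip_width: 0.028
clock 9.475 shift mm [   3.6 -526.2   60.3] turn [-3.3 -0.4 -0.1] F [ 0.   0.2 -1.4] w 0.028 q [ 0.49  0.33  0.17  1.45 -0.05  0.42] p [0.4797 0.235  0.23  ]
```

View pics/s5.png

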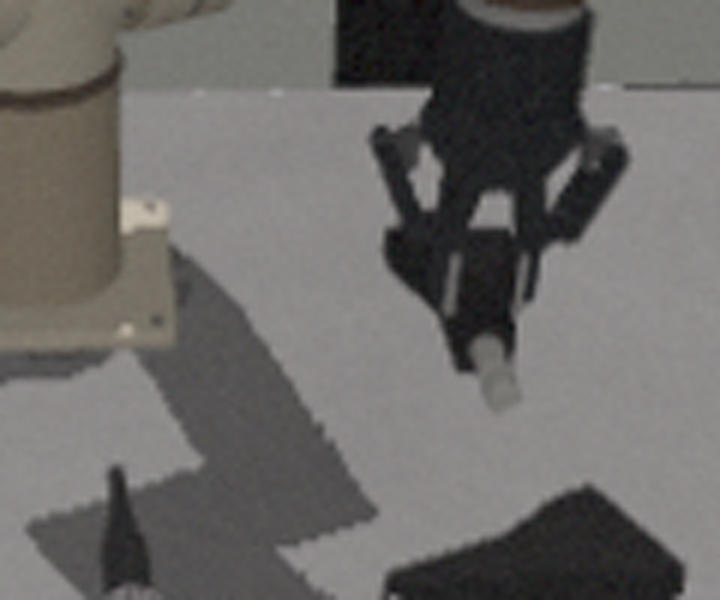

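The picture shows the nozzle firmly in the jaws, its shank free at crop (495,375). The slim nozzle is at (118,520), untouched. The tool has rolled 3.3°, so I correct that and carry.

```bash
python3 -m jog '[[[0,-0.02,0,-1.6,0,0],[0,-0.035,0,-1.6,0,0],[0,-0.035,0,0,0,0],[0,-0.035,0,0,0,0],[0,-0.035,0,0,0,0],[0,-0.035,0,0,0,0],[0,-0.035,0,0,0,0],[0,-0.035,0,0,0,0],[0,-0.035,0,0,0,0],[0,-0.035,0,0,0,0],[0,-0.035,0,0,0,0]]]'; python3 rem.py 0.509 -0.293 0.1 183.7
```

```text
clock: 10.9
eef_pos: [0.4927, -0.144, 0.2133]
tool_rot: [-0.034, 0.999, -0.001, -0.019]
ft_force: [0.3, 0.1, 0.0]
grip_width: 0.0282
clock 10.9 shift mm [ -10.4 -149.7  113. ] turn [-0.  -2.1  0.2] F [0.3 0.1 0. ] w 0.0282 q [-0.28  0.3   0.08  1.4  -0.01 -0.34] p [ 0.4927 -0.144   0.2133]
```

```bash
python3 -m jog '[[[-0.002,-0.035,0,0,-1,0],[-0.002,-0.035,0,0,-1,0],[-0.002,-0.035,0,0,0,0],[-0.002,-0.035,0,0,0,0],[-0.001,-0.008,0.02,0,0,0],[0,0,0.03,0,0,0],[0,0,0.03,0,0,0],[0,0,0,0,0,0]]]'; python3 rem.py 0.509 -0.293 0.1 183.7
python3 -c "
from h import *
snap('scene','s6.png',(140,100,280,230),5)
c=snap('top','t6.png')
"
```

```text
clock: 11.9
eef_pos: [0.5022, -0.2954, 0.116]
tool_rot: [-0.031, 0.999, 0.005, -0.01]
ft_force: [-0.8, 0.1, -1.1]
grip_width: 0.0281
clock 11.9 shift mm [-7.3  1.8 15.9] turn [ 0.6 -1.2 -0.2] F [-0.8  0.1 -1.1] w 0.0281 q [-0.53  0.48  0.1   1.21 -0.   -0.59] p [ 0.5022 -0.2954  0.116 ]
```

View pics/s6.png

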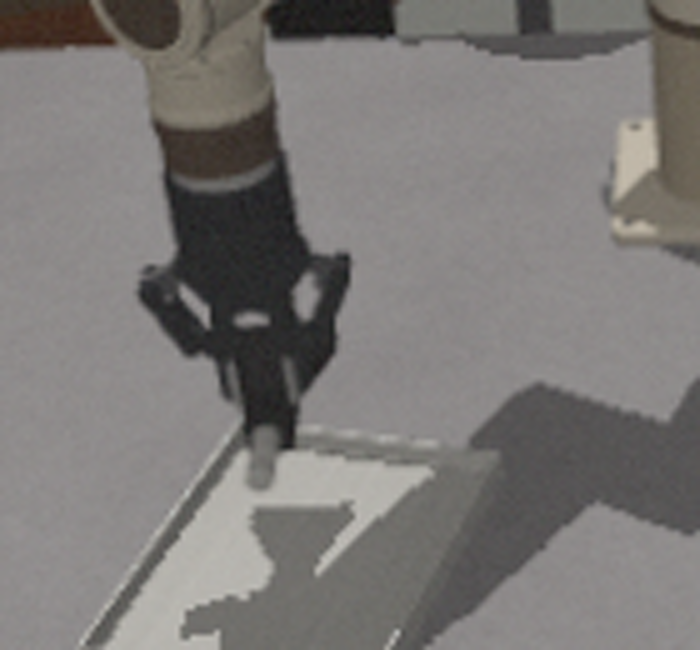

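```bash
python3 - <<'E'
from h import *
s=cal('scene');o=bot.get_obs();m=R.from_quat(o['tool_rot']).as_matrix();p=o['eef_pos']
mid=p-m[:,2]*.0133; ax=-m[:,0]
for pit in(-10,-5,0,5,10):
    a=ax*np.cos(np.radians(pit))-m[:,2]*np.sin(np.radians(pit)); print(pit,((proj(s,[mid+ax*-.0026+a*.079])-[140,100])*5+2))
E
python3 -m jog '[[[-0.004,0.001,0.02,0,0,0],[-0.003,0,0.02,0,-1,0],[0,0,0.02,0,0,0],[0,0,0.015,0,0,0],[0,0,0.008,0,0,0],[0,0,0,0,0,0]]]'; python3 rem.py 0.509 -0.293 0.008 183.7
```

```text
-10 [[258.03154768 491.5110048 ]]
-5 [[256.17142949 483.71630143]]
0 [[254.37122736 475.21495948]]
5 [[252.64744207 466.07354653]]
10 [[251.01608717 456.36593827]]
clock: 12.75
eef_pos: [0.5184, -0.2978, 0.0435]
tool_rot: [-0.031, 0.999, -0.001, 0.009]
ft_force: [0.1, 0.2, -0.6]
grip_width: 0.028
clock 12.75 shift mm [ 9.8  5.5 35.3] turn [-0.1  1.  -0.1] F [ 0.1  0.2 -0.6] w 0.028 q [-0.53  0.54 -0.01  1.01  0.01 -0.59] p [ 0.5184 -0.2978  0.0435]
```

```bash
python3 -m jog '[[[0.005,0.003,0.01,0,1,0],[0.004,0.002,0.008,0,0,0],[0,0,0.005,0,0,0],[0,0,0,0,0,0]]]'; python3 rem.py 0.509 -0.293 0.008 183.7;  python3 -m jog '[[[0,0,0.003,0,0,0],[0,0,0.002,0,0,0]]]'; python3 rem.py 0.509 -0.293 0.008 183.7
```

```text
clock: 13.25
eef_pos: [0.5095, -0.2935, 0.0201]
tool_rot: [-0.031, 1.0, -0.002, 0.0]
ft_force: [-0.8, 0.1, -0.6]
grip_width: 0.0274
clock 13.25 shift mm [ 0.5  0.6 12.1] turn [-0.2  0.1 -0.1] F [-0.8  0.1 -0.6] w 0.0274 q [-0.52  0.55 -0.05  0.97 -0.   -0.58] p [ 0.5095 -0.2935  0.0201]
clock: 13.5
eef_pos: [0.5099, -0.2938, 0.0153]
tool_rot: [-0.031, 1.0, -0.002, 0.001]
ft_force: [1.0, -0.4, -0.8]
grip_width: 0.0276
clock 13.5 shift mm [0.9 0.9 7.3] turn [-0.2  0.1 -0.1] F [ 1.  -0.4 -0.8] w 0.0276 q [-0.52  0.56 -0.05  0.96 -0.   -0.58] p [ 0.5099 -0.2938  0.0153]
```

```bash
python3 -m jog '[[[0,0,0.003,0,0,0],[0,0,0,0,0,0]]]'|grep -E "eef|force"; python3 -m jog '[[[0,0,0.003,0,0,0],[0,0,0,0,0,0]]]'|grep -E "eef|force";python3 -m jog '[[[0,0,0.002,0,0,0],[0,0,0,0,0,0]]]'|grep -E "eef|force"
```

```text
eef_pos: [0.5099, -0.2939, 0.012]
ft_force: [-0.8, 0.8, -1.2]
eef_pos: [0.5101, -0.294, 0.009]
ft_force: [0.2, 0.1, 0.0]
eef_pos: [0.5104, -0.2942, 0.0073]
ft_force: [0.2, -0.4, 0.4]
```

```bash
for i in 1 2; do :; done; python3 -m jog '[[[0,0,0.002,0,0,0],[0,0,0,0,0,0]]]'|grep -E "eef|force"; python3 -m jog '[[[0,0,0.001,0,0,0],[0,0,0,0,0,0]]]'|grep -E "clock|eef|force"
python3 -c "
from h import *
snap('scene','s7.png',(140,130,260,250),5)"
```

```text
eef_pos: [0.5107, -0.2942, 0.0072]
ft_force: [0.3, -0.3, 0.6]
clock: 14.75
eef_pos: [0.5111, -0.2942, 0.007]
ft_force: [-1.1, 0.4, 2.6]
```

View pics/s7.png

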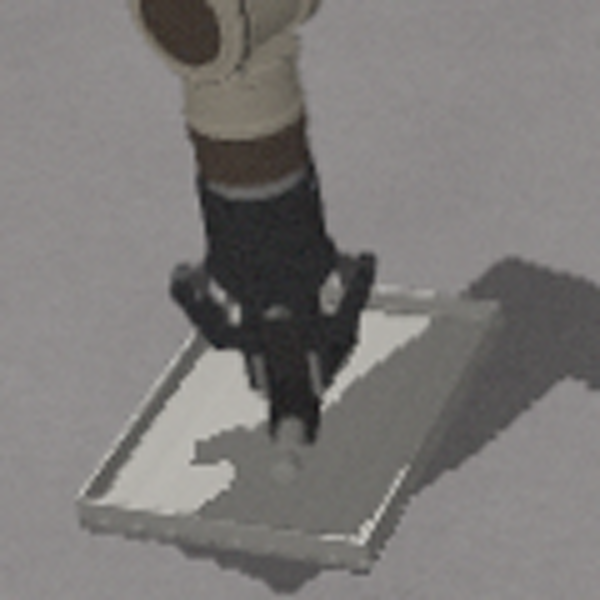

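z has stopped at 7 mm with an upward force building, and the picture shows the nozzle down in mid-tray. Now release and retreat.

```bash
python3 -m jog '[[[0,0,0,0,0,0],[0,0,0,0,0,0],[0,0,0,0,0,0],[0,0,-0.02,0,0,0],[0,0,-0.03,0,0,0],[0,0,-0.04,0,0,0],[0,0,-0.05,0,0,0],[0.06,0,-0.03,0,0,0],[0.06,0,0,0,0,0],[0.06,0,0,0,0,0],[0,0,0,0,0,0]]]' 0.07
python3 - <<'E'
from h import *
snap('scene','s8.png');snap('top','t8.png')
a=cv2.imread('last_top.png')[140:300,230:530];b=cv2.imread('last_scene.png')[150:270,140:400]
a=cv2.resize(a,(600,320));b=cv2.resize(b,(600,277));cv2.imwrite('pics/end.png',np.vstack([a,b]))
E
```

```text
clock: 16.18
eef_pos: [0.3313, -0.305, 0.1762]
tool_rot: [-0.032, 0.999, -0.003, 0.001]
ft_force: [0.8, 0.0, -0.6]
grip_width: 0.07
```

View pics/end.png

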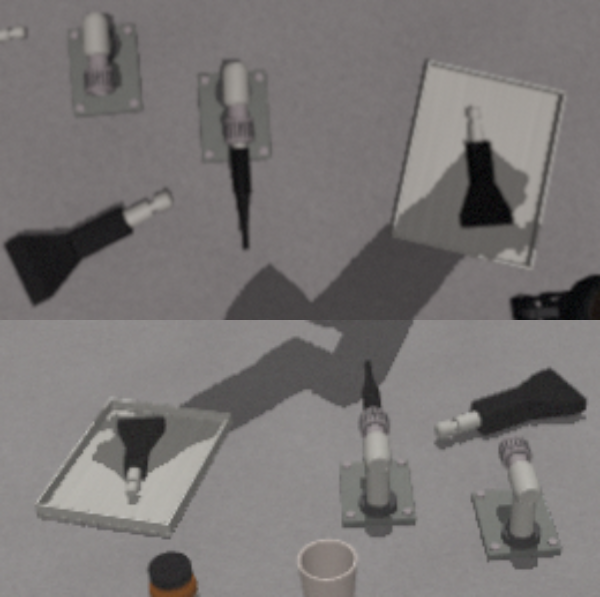

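The nozzle lies flat in the tray, with its grip centre about top px (470,223). The wide coupler is empty and the slim nozzle is still in its own. I'll check the offset and hand in.

```bash
python3 - <<'E'
from h import *
t=cal('top'); f=lambda x,y:at_z(t,(230+x/2-.25,140+y/2-.25),.019)
g=f(480,166);print(g, np.hypot(*(g-[.509,-.293,0])[:2]), np.linalg.norm(f(473,107)-f(486,223)))
print('slim tip shift mm',1000*(at_z(t,(230+246/2,140+247/2),.1)-at_z(t,(220+532/4,135+517/4),.1)))
print(bot.get_obs()['ft_force']); print(bot.job_done())
E
```

```text
[ 0.5048522  -0.29407986  0.019     ] 0.0042860599373447696 0.16574205141135498
slim tip shift mm [ 1.95748261 -0.065342    0.        ]
[ 1.02977813 -0.09919157 -0.34952271]
the job is handed in; nothing more can be done
None
```

I pulled the wide nozzle's collar back 13.5 mm (about 3.7 N on the wrist) and let it go. I then drew the nozzle 81 mm out of its coupler and lowered it, still held, into the tray. The floor stopped it with 2.6 N of upward force; then I released it and backed clear. The job was handed in at about 16 s on the robot clock, within the 48 s limit; no verdict is reported.

- **Nozzle in the tray:** its grip centre is about 4 mm from the middle of the tray. Its length seen from above (166 mm against the stated 169 mm) fits it lying flat. I judged it flat and at rest from one set of pictures after release, without a second one to confirm.
- **Slim nozzle:** it is still in its coupler. Its tip moved less than 2 mm between the first and last pictures, which is within my pixel reading error.
- **Wide coupler:** it is empty, and the robot was touching nothing when I handed in.

**What disagreed:**
- My first hold on the collar read 35.9 mm instead of 40 mm, because the fingertips sat higher than I had reckoned. I opened, went 12 mm lower and gripped again at 38.5 mm before pulling.
- I once turned the tool 3° the wrong way during the lift, and corrected it before placing the nozzle.
- I viewed 13 pictures, three over the budget of 10.

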